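# Take a capped sediment core out of the ratchet clamp and lay it in its cradle

## Robot

A 6-joint arm with a two-finger parallel gripper is mounted at the origin on the work surface. World frame = base frame: x ahead of the robot, y to its left, z up, the work surface at z = 0. Lengths are in m, angles in rad, forces in N, time in s.
With the tool pointing down it reaches from about 0.35 to 0.775 m from the base axis. Payload 5.5 kg.
Tool frame: the origin (TCP) lies midway between the tips of the shut fingers; the grasp point (between the pads) lies 19 mm behind it; z points along the fingers, y is the line along which they close (so a half turn about z gives the same grasp; the last joint's range is limited). The gripper opens to 85 mm and grips with 20 to 120 N. Pads are 22 mm wide; open, the fingers measure 114 mm over their backs; the gripper's body (76 mm by 85 mm) begins 54 mm behind the grasp point. The pads swing forward as they close: fully open they stand 13 mm farther back than shut.
Start: joints at [1.057, 0.313, 0.046, 1.304, 0, 1.431], TCP at [0.21, 0.535, 0.231] pointing down, gripper open.
Joint ranges: [-2.76, 2.76], [-0.86, 1.69], [-1.03, 1.26], [-2.2, 2.34], [-1.47, 1.5], [-3.14, 3.14]. Speed limits (rad/s): [2.57, 2.57, 3.14, 3.14, 3.14, 3.14].

## Interface

Orientations are given as a unit quaternion [x, y, z, w].
In Python, from plant import manip, imaging gives the robot as it stands. The module is installed in compiled form; this text tells all that it offers.
- The arm moves only by the tool move_arm, never from a script. Its argument "motion" is a list of rows, each an object of numbers: "tx", "ty", "tz": the shift along the tool's x, y, z in cm; "ax", "ay", "az": the turn, a rotation vector about the tool's x, y, z in rad; "claw": the finger opening in cm, from 0 to 8.54. In form: [{"tx": .., "ty": .., "tz": .., "ax": .., "ay": .., "az": .., "claw": ..}, ...]. A call has 1 to 5 rows; each row shifts and turns the commanded pose from where the row before left it, along the tool's axes as they then stand; what a row does not reach is not made up. A row lasts 1/8 s, in which the tool goes at most 62.5 mm and 10.7 degrees, less where a joint would pass 70% of its speed; a pose out of reach is approached as far as the arm can. A call is refused whole if a number of a shift passes 6.25 or a number of a turn 0.188, either way. A call with a gripper value outside its range is refused whole. The fingers move at their own pace and stop on an object; "force" is the grip in N (left out, the last holds). Time passes only in rows, so rows that do not move let the fingers close. It gives the time, the measured TCP pose, the force, the opening and the grip force at its end, in the units of the state.
- manip.get_obs(): the state, without advancing time (a new reading comes with each control period).
- imaging.capture(name): name is "side" or "top"; returns a dict with "color" (384x512x3 uint8, red, green, blue), "camera_matrix" (3x3 intrinsics, pixels), "D" ([k1, k2, p1, p2, k3] as OpenCV has them; the pictures are not rectified), "R" (3x3) and "t" (3): a world point X has camera coordinates R X + t. Camera axes: x right, y down, z forward; pixel columns grow to the right and rows downward; lengths in m; the calibration is good to about 2 mm. A picture is of the moment at which its call begins. There is no depth.
- manip.hand_in(): hands the job in; it is judged then, once.
The state is a dict: "time_s": time; "joints": joint angles; "joint_velocities": joint speeds; "joint_efforts": joint torques, N m; "ee_pos": TCP position; "eef_rot": TCP orientation; "ft_force": force on the tool from outside, world axes, zero at the start; "ft_torque": the same for the moment, N m; "gripper_width": finger opening in m; "grip_force": force on a finger pad.
Only numpy, scipy, OpenCV 4.12 (cv2) and the standard library are available. Lean on these libraries where they do the work, as an engineer would, in place of code of your own. Each camera call takes 0.05 s, during which the arm holds its last target. There are 200 camera calls.

## Task

The capped sediment core in the ratchet clamp is finished: lift the orange pawl handle out of the rack, slide the clamp head all the way back and let go of it, then lift the core out. Carry the core level and lay it centred in both notches of the empty cradle, with its blue cap pointing the same way as on the core already lying in the other cradle; set it down rather than dropping it, and leave the other things where they are.

Things in the scene. Friction and masses are not known exactly. Their poses are not given: they have to be found in the camera images.
- bed (a point): Clamp frame: point on the core's axis midway between the jaws, 60 mm above the counter. Fixed plywood board 415 x 110 x 12 mm with a 20 mm wide toothed steel bar (top 30 mm) along it. x: along the bar, from the blue fixed jaw (face 80 mm towards -x) to the sliding head, the way the head slides back; z up. Core lies in two white V notches 16 mm wide, 50 mm either side, sides free between.
- head_post (a point): Middle of the top of the blue sliding head's jaw, 88 mm above the counter, 106 mm from the clamp's mid-point when clamped (jaw 46 mm wide, 16 mm thick; the fixed jaw is 86 mm tall, 56 wide). A spring pad (40 mm disc) on the head presses the core against the fixed jaw with about 10 N. Axes as the clamp's.
- head (a joint): Slide of the clamp head along the bar, m: about 0 as clamped, 0.060 at its rear stop (all the way back). It rubs with about 3 N and stays where it is left; it kicks back a few mm when the pawl is freed. While the pawl is down in the rack the head cannot slide back, so keep the pawl lifted while sliding.
- pawl (a joint): Angle of the ratchet pawl, rad: 0 down in the rack, 0.6 fully up; its tooth clears the rack above about 0.15. A light spring (about 2 N at the handle) drops it when let go. It rides on the head. Its hinge pin lies along the clamp's y, 90 mm from the handle's centre towards the core and, pawl down, 16 mm lower than it; the handle moves on an arc about that pin.
- pawl_grip (a point): Centre of the pawl's orange cross handle: a round bar 16 mm thick, 60 mm long with flat ends, lying along the clamp's y at the pawl's rear end, 52 mm above the counter when down. Free below to the bar (30 mm) and board (12 mm), at its ends, behind and above; a 12 mm wide arm joins its middle from the head side. Axes as the clamp's, turning with the pawl.
- core_mid (a point): Centre of the core to be moved: a clear tube of mud, 50 mm diameter, 160 mm long including a blue cap at its top end and a black cap at the other (caps 54 mm diameter, 16 mm long); about 0.5 kg. x axis: along the core towards the blue cap; the other axes may be rolled about it. It starts in the clamp with the blue cap at the head's end.
- core_top (a point): Centre of the outer face of that core's blue cap, 80 mm from the core's centre.
- cradle_bed (a point): The empty cradle, fixed: wooden board 190 x 66 x 12 mm with two white V notches (16 mm wide, 50 mm either side of the centre along x). This point is where a seated core's centre lies, 56 mm above the counter. x: along the cradle, towards the end where the blue cap belongs; z up. It may stand in either of two places.
- cradle_b_bed (a point): The same point of the other, occupied cradle (same shape and axes; its core lies in it with its blue cap towards +x).
- core_b_mid (a point): Centre of the core already lying in the other cradle, same make as the first; x axis towards its blue cap. Leave it alone.
- jar: Amber sample jar with black cap, 62 mm diameter, 85 mm tall, origin at the centre of its underside. Leave it alone.
- bottle: White bottle with red cap, 64 mm diameter, 160 mm tall, origin at the centre of its underside. Leave it alone.

How it is judged:
On the way, in this order (a step that is already met when the one before it is completed fails the run):
1. the pawl is lifted clear of the rack with the clamp still closed up (value of joint pawl above 0.12 rad and value of joint head below 0.03 m), for 0.02 s.
2. the clamp head is slid all the way back (value of joint head above 0.05 m), for 0.2 s.
3. the core is lifted out of the clamp (height (world z) of core_mid above 0.08 m), for 0.1 s.
At the end, for the whole second after the job is handed in: The core lies at rest in both notches of the empty cradle (centre within 20 mm along the cradle, 5 mm across and in height, axis within 0.08 rad), blue cap at the cradle's +x end, and the clamp head stands within 10 mm of its rear stop (x of core_mid in the frame of cradle_bed between -0.02 and 0.02 m and y of core_mid in the frame of cradle_bed between -0.005 and 0.005 m and z of core_mid in the frame of cradle_bed between -0.005 and 0.005 m and angle between the x axis of core_mid and the x axis of cradle_bed, either way round below 0.08 rad and x of core_top in the frame of cradle_bed above 0.05 m and linear speed of core below 0.02 m/s and value of joint head above 0.05 m); the robot touches nothing.
It fails at once if the core is pulled up out of the clamp before the head has been slid back (height (world z) of core_mid above 0.075 m and value of joint head below 0.02 m).
It fails at once if the core is tipped more than about 25 degrees from level (angle between core_mid's own x axis and vertical below 1.13 rad or angle between core_mid's own x axis and vertical above 2.01 rad).
It fails at once if the core is dropped: let go more than about 25 mm above its resting height (height (world z) of core_mid above 0.082 m and contact force between each of the fingers, the arm and core below 0.1 N).
It fails at once if the other core is disturbed (moved more than 15 mm) (distance of core_b_mid from where it was at the start of the episode above 0.015 m).
It fails at once if the jar or the bottle is moved more than 30 mm (distance of any of jar, bottle from where it was at the start of the episode above 0.03 m).
It also fails if it takes over 48 s, if anything falls off the work surface, if the arm or the gripper's body presses on something with over 40 N, if the wrist force passes 120 N, or if a joint passes its speed limit or range.

## Working session

There is one attempt and no reset: what is moved stays moved. The work goes in short steps, Python scripts to look and compute and a tool call to move; the robot and the scene stay as the last step left them, time stands still between calls to the robot, and variables do not carry over. Pictures are saved under pics/ and viewed, at most 10 in all, crops included, and the job is handed in when it is done.

Besides the shell and the picture viewer there is one more tool, called after "Emit:" by a JSON object that holds its "op" and its "data". move_arm: Moves the arm, as the interface text tells. Its arguments: {"type":"object","properties":{"motion":{"type":"array","items":{"type":"object","properties":{"tx":{"type":"number"},"ty":{"type":"number"},"tz":{"type":"number"},"ax":{"type":"number"},"ay":{"type":"number"},"az":{"type":"number"},"claw":{"type":"number"}}}},"force":{"type":"number"}},"required":["motion"]}

```bash
mkdir -p pics
cat > h.py <<'E'
import numpy as np,cv2
from plant import manip,imaging
def cap(n,f=None):
    c=imaging.capture(n)
    if f: cv2.imwrite('pics/'+f,c['color'][:,:,::-1])
    return c
def ray(c,uv):
    p=cv2.undistortPoints(np.array(uv,float).reshape(-1,1,2),np.array(c['camera_matrix']),np.array(c['D'])).reshape(-1,2)
    R=np.array(c['R']);t=np.array(c['t']).ravel()
    d=np.c_[p,np.ones(len(p))]@R
    return -R.T@t,d
def plane(c,uv,z):
    o,d=ray(c,uv); return o+d*((z-o[2])/d[:,2:3])
def proj(c,X):
    return cv2.projectPoints(np.array(X,float).reshape(-1,3),cv2.Rodrigues(np.array(c['R'],float))[0],np.array(c['t'],float),np.array(c['camera_matrix']),np.array(c['D']))[0].reshape(-1,2)
E
python3 - <<'E'
from h import *
for n in('top','side'):
    c=cap(n,n+'0.png'); o,_=ray(c,[[0,0]]); print(n,o)
    np.save(n+'0.npy',c,allow_pickle=True)
print(manip.get_obs())
E
```

```text
top [ 4.62417649e-01 -5.26792164e-05  1.10270838e+00]
side [ 0.5421029  -0.80213713  0.94468266]
{'time_s': 0.1, 'joints': array([1.05741154e+00, 3.13969343e-01, 4.50733499e-02, 1.30361466e+00,
       2.72993418e-05, 1.43120671e+00]), 'joint_velocities': array([-0.0001249 , -0.002601  ,  0.00291335, -0.00015478,  0.00089248,
       -0.00241804]), 'joint_efforts': array([ 2.58814398e-03, -4.81724060e+01,  2.99244583e+01,  1.26572396e-02,
       -6.63173273e-05,  8.76680360e-06]), 'ee_pos': array([0.20972459, 0.53488361, 0.23046513]), 'eef_rot': array([ 1.85811348e-01,  9.82585064e-01, -8.07504301e-04, -2.87835629e-04]), 'ft_force': array([ 0.02575409, -0.44468951, -0.16247867]), 'ft_torque': array([-0.01335033, -0.00277604, -0.02544137]), 'grip_force': 0.0, 'gripper_width': 0.08523795956019724}
```

View pics/top0.png

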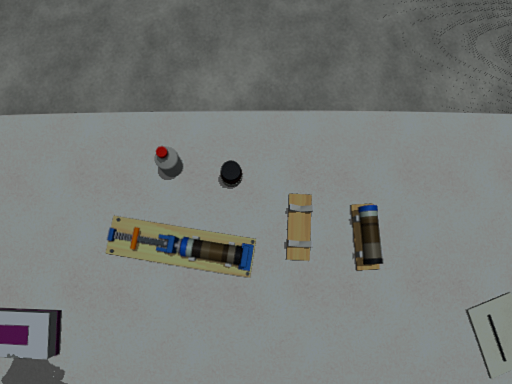

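View pics/side0.png

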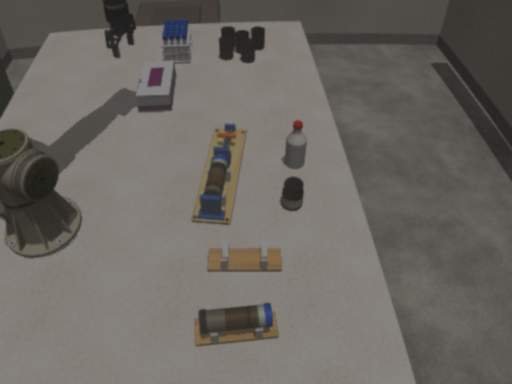

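The top view has the orange handle near (135,239), the clamped core from (182,247) to (242,254) with its blue cap at the left, and the fixed jaw at (247,256). The empty cradle is at (299,227). The occupied one is at (368,236) with its blue cap up (+x). The side view agrees: empty cradle (245,259), handle (227,133).

Run:
```python
from h import *
def mask(c,lo,hi,roi):
    h=cv2.cvtColor(c['color'],cv2.COLOR_RGB2HSV); m=cv2.inRange(h,lo,hi); k=np.zeros_like(m); x0,y0,x1,y1=roi; k[y0:y1,x0:x1]=255
    return m&k
def comps(m,mn=8):
    n,l,s,ce=cv2.connectedComponentsWithStats(m)
    return [(s[i][4],s[i][:4].tolist(),ce[i].round(1)) for i in range(1,n) if s[i][4]>=mn],l
T=np.load('top0.npy',allow_pickle=True).item();S=np.load('side0.npy',allow_pickle=True).item()
for nm,c,roi in(('T',T,(90,190,400,290)),('S',S,(180,110,300,350))):
    for k,lo,hi in(('orange',(5,190,120),(14,255,255)),('blue',(100,120,50),(125,255,255)),('wood',(12,60,100),(28,190,255))):
        cs,l=comps(mask(c,lo,hi,roi))
        print(nm,k)
        for a in cs: print('   ',a)
# handle rect
for nm,c,roi in(('T',T,(90,190,400,290)),('S',S,(180,110,300,350))):
    m=mask(c,(5,190,120),(14,255,255),roi); print(cv2.minAreaRect(cv2.findNonZero(m)))
# wood boards in top: rects
m=mask(T,(10,50,80),(30,255,255),(90,190,400,290)); m=cv2.morphologyEx(m,cv2.MORPH_CLOSE,np.ones((9,9)))
for q in cv2.findContours(m,0,2)[0]:
    if cv2.contourArea(q)>200:
        r=cv2.minAreaRect(q); b=cv2.boxPoints(r); P=plane(T,b,.012); print(r,P.round(4)[:,:2].tolist(),P.mean(0).round(4))
for f,c,(x0,y0,x1,y1) in(('a',T,(95,190,265,290)),):
    cv2.imwrite('pics/topcrop.png',cv2.resize(c['color'][y0:y1,x0:x1,::-1],None,fx=4.7,fy=4.7,interpolation=cv2.INTER_CUBIC))
```

```text
T orange
    (np.int32(10), [133, 228, 3, 9], array([133.8, 231.7]))
T blue
    (np.int32(97), [359, 205, 19, 7], array([368.3, 207.9]))
    (np.int32(57), [108, 228, 7, 13], array([110.6, 234.1]))
    (np.int32(174), [156, 235, 19, 18], array([167. , 243.5]))
    (np.int32(110), [180, 237, 9, 19], array([183.2, 246.1]))
    (np.int32(267), [239, 243, 14, 28], array([246. , 256.6]))
T wood
    (np.int32(248), [289, 194, 23, 12], array([299.8, 199.2]))
    (np.int32(60), [352, 203, 21, 8], array([358.1, 205.8]))
    (np.int32(628), [288, 212, 23, 29], array([299. , 226.3]))
    (np.int32(956), [111, 216, 141, 30], array([173.9, 230.5]))
    (np.int32(67), [140, 232, 18, 7], array([148.4, 234.9]))
    (np.int32(8), [253, 240, 3, 5], array([254.2, 242. ]))
    (np.int32(125), [106, 243, 33, 12], array([118.8, 249.6]))
    (np.int32(9), [149, 245, 7, 4], array([152.6, 245.9]))
    (np.int32(274), [287, 248, 23, 13], array([298. , 253.7]))
    (np.int32(11), [160, 261, 10, 3], array([164.1, 262.4]))
    (np.int32(40), [190, 261, 23, 7], array([202.1, 263.4]))
    (np.int32(170), [171, 264
[... 579 characters left out ...]
 21], array([214.2, 259.1]))
    (np.int32(672), [228, 249, 33, 21], array([243.9, 259. ]))
    (np.int32(292), [267, 249, 15, 21], array([273.8, 259.1]))
    (np.int32(163), [263, 311, 16, 27], array([272. , 328.7]))
    (np.int32(182), [195, 319, 16, 26], array([199.6, 334.9]))
    (np.int32(215), [218, 333, 37, 9], array([236.2, 337.2]))
((133.99757385253906, 237.6780548095703), (3.911210060119629, 20.603694915771484), 12.094757080078125)Traceback (most recent call last):
  File "<stdin>", line 16, in <module>
cv2.error: OpenCV(4.12.0) /io/opencv/modules/imgproc/src/convhull.cpp:143: error: (-215:Assertion failed) total >= 0 && (depth == CV_32F || depth == CV_32S) in function 'convexHull'
```

Run:
```python
from h import *
T=np.load('top0.npy',allow_pickle=True).item();S=np.load('side0.npy',allow_pickle=True).item()
def om(c,roi):
    h=cv2.cvtColor(c['color'],cv2.COLOR_RGB2HSV);m=cv2.inRange(h,(3,170,80),(15,255,255));k=np.zeros_like(m);x0,y0,x1,y1=roi;k[y0:y1,x0:x1]=255;return m&k
rt=cv2.minAreaRect(cv2.findNonZero(om(T,(120,220,150,255))));rs=cv2.minAreaRect(cv2.findNonZero(om(S,(205,120,245,145))))
print(rt,rs,plane(T,[rt[0]],.055),plane(S,[rs[0]],.055))
# empty cradle: wood parts hull
h=cv2.cvtColor(T['color'],cv2.COLOR_RGB2HSV);m=cv2.inRange(h,(10,50,80),(30,255,255))
for nm,(x0,y0,x1,y1) in(('cr',(280,188,320,268)),('clamp',(95,205,265,285))):
    k=np.zeros_like(m);k[y0:y1,x0:x1]=255
    p=cv2.findNonZero(cv2.morphologyEx(m&k,cv2.MORPH_OPEN,np.ones((2,2))));r=cv2.minAreaRect(p);P=plane(T,cv2.boxPoints(r),.012)
    print(nm,r,P[:,:2].round(4).tolist(),P.mean(0).round(4),[np.linalg.norm(P[i]-P[i-1]).round(4) for i in(1,2)])
    for i in(1,2):
        d=P[i]-P[i-1]; print(np.degrees(np.arctan2(d[1],d[0])).round(2))
A=T['color'][190:290,95:265,::-1];B=S['color'][110:230,180:260,::-1]
A=cv2.resize(A,None,fx=4.7,fy=4.7,interpolation=cv2.INTER_CUBIC)
cv2.imwrite('pics/topcrop.png',A)
print(plane(T,[[247,256],[299.5,227.5]],.0).round(3))
```

```text
((134.5, 238.0), (5.295135498046875, 21.76888656616211), 11.309932708740234) ((226.5, 134.5), (15.0, 1.0), -0.0) [[0.53578986 0.30102929 0.055     ]] [[0.53524304 0.3007621  0.055     ]]
cr ((299.8298645019531, 227.753173828125), (22.901687622070312, 66.0271987915039), 2.2906100749969482) [[0.472, -0.1166], [0.6602, -0.1294], [0.6569, -0.1959], [0.4684, -0.1812]] [ 0.5644 -0.1558  0.012 ] [np.float64(0.1886), np.float64(0.0665)]
-3.89
-92.85
clamp ((181.47390747070312, 247.1593475341797), (146.07537841796875, 39.241722106933594), 9.29330825805664) [[0.4921, 0.3926], [0.6019, 0.3792], [0.5312, -0.0322], [0.4238, -0.013]] [0.5123 0.1816 0.012 ] [np.float64(0.1107), np.float64(0.4175)]
-6.92
-99.76
[[ 0.486 -0.004  0.   ]
 [ 0.565 -0.156  0.   ]]
```

View pics/topcrop.png

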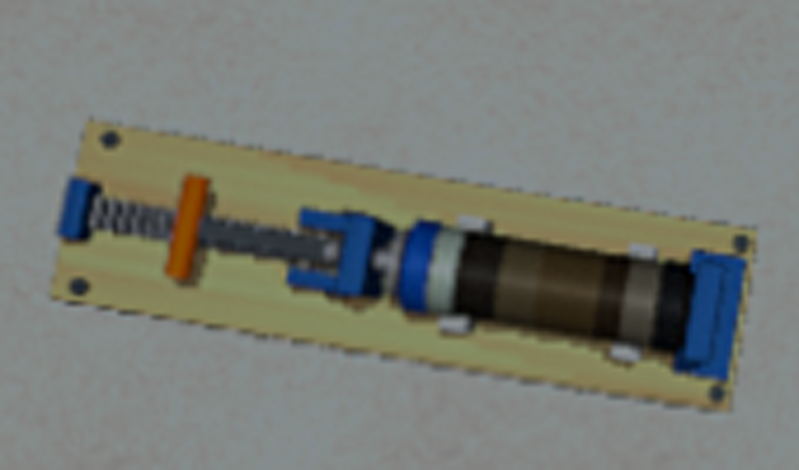

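The crop shows the board corners at (93,120), (757,228), (733,412), (52,300), the handle at (187,228), the notch tips at (475,222), (456,325), (643,250), (625,353), and the blue cap at the left end of the core.

Run:
```python
from h import *
T=np.load('top0.npy',allow_pickle=True).item()
f=lambda a:(np.array(a,float)+.5)/4.7-.5+[95,190]
b=plane(T,f([(93,120),(757,228),(733,412),(52,300)]),.012)
d1=b[0]-b[1];d2=b[3]-b[2];ang=lambda d:np.degrees(np.arctan2(d[1],d[0]))
print('board',b.round(4)[:,:2].tolist(),b.mean(0),ang(d1),ang(d2),ang(b[0]-b[3])+90,ang(b[1]-b[2])+90,np.linalg.norm(d1),np.linalg.norm(d2))
n=plane(T,f([(475,222),(456,325),(643,250),(625,353)]),.05);print('bed',n.mean(0),ang(n[0]+n[1]-n[2]-n[3]),np.linalg.norm(n[0]+n[1]-n[2]-n[3])/2)
# handle ends, crop; axis of core caps
print('handle',plane(T,f([(196,178),(178,278)]),.056).round(4).tolist(),plane(T,f([(187,228)]),.06))
print('core',plane(T,f([(432,268),(660,307)]),.085))
print('headtop',plane(T,f([(357,255)]),.088), 'fixedtop',plane(T,f([(716,313)]),.086))
s=manip.get_obs();print(s['ee_pos'],s['eef_rot'])
```

```text
board [[0.6044, 0.374], [0.5354, -0.0293], [0.4267, -0.0136], [0.4957, 0.3943]] [0.51554054 0.18136226 0.012     ] 80.29082060470095 80.39892676152415 79.42436521978371 81.75703852038299 0.4092167462508268 0.4136990687798254
bed [0.50002399 0.09165579 0.05      ] 80.05694077857427 0.09860001276358923
handle [[0.5643, 0.2968, 0.056], [0.5067, 0.3053, 0.056]] [[0.53512538 0.29987219 0.06      ]]
core [[0.51010864 0.15430268 0.085     ]
 [0.48722686 0.02723516 0.085     ]]
headtop [[0.51750971 0.19582359 0.088     ]] fixedtop [[ 0.48350574 -0.00387663  0.086     ]]
[0.20972459 0.53488361 0.23046513] [ 1.85811348e-01  9.82585064e-01 -8.07504301e-04 -2.87835629e-04]
```

Emit:
{"op": "move_arm", "data": {"motion": [{"az": -0.1775,"claw": 8.5},{"az": -0.1775},{"az": -0.1775},{"az": -0.1775},{"az": -0.1775}]}}

```text
invalid input
```

Emit:
{"op": "move_arm", "data": {"motion": [{"az": -0.1775},{"az": -0.1775},{"az": -0.1775},{"az": -0.1775},{"az": -0.1775}]}}

```text
invalid input
```

Emit:
{"op": "move_arm", "data": {"motion": [{"tx": 2.2,"ty": -4.5},{"tx": 2.2,"ty": -4.5},{"tx": 2.2,"ty": -4.5},{"tx": 2.2,"ty": -4.5}]}}

```text
invalid input
```

Emit:
{"op": "move_arm", "data": {"motion": [{"tx": 2.2,"ty": -4.5},{"tx": 2.2,"ty": -4.5},{"tx": 2.2,"ty": -4.5},{"tx": 2.2,"ty": -4.5},{"tz": 0}]}}

```text
invalid input
```

Emit:
{"op": "move_arm", "data": {"motion": [{"tx": 0,"ty": 0,"tz": 0,"ax": 0,"ay": 0,"az": -0.1775,"claw": 8.5},{"tx": 0,"ty": 0,"tz": 0,"ax": 0,"ay": 0,"az": -0.1775,"claw": 8.5},{"tx": 0,"ty": 0,"tz": 0,"ax": 0,"ay": 0,"az": -0.1775,"claw": 8.5},{"tx": 0,"ty": 0,"tz": 0,"ax": 0,"ay": 0,"az": -0.1775,"claw": 8.5},{"tx": 0,"ty": 0,"tz": 0,"ax": 0,"ay": 0,"az": -0.1775,"claw": 8.5}]}}

```text
time_s: 0.72
ee_pos: [0.2098, 0.535, 0.2308]
eef_rot: [-0.257, 0.966, -0.0, -0.0]
ft_force: [0.0, 0.4, 0.6]
gripper_width: 0.0851
grip_force: 0.0
```

Emit:
{"op": "move_arm", "data": {"motion": [{"tx": 0,"ty": 0,"tz": 0,"ax": 0,"ay": 0,"az": -0.1775,"claw": 8.5},{"tx": 0,"ty": 0,"tz": 0,"ax": 0,"ay": 0,"az": -0.1775,"claw": 8.5},{"tx": 0,"ty": 0,"tz": 0,"ax": 0,"ay": 0,"az": -0.1775,"claw": 8.5},{"tx": 0,"ty": 0,"tz": 0,"ax": 0,"ay": 0,"az": -0.1775,"claw": 8.5},{"tx": 0,"ty": 0,"tz": 0,"ax": 0,"ay": 0,"az": -0.1775,"claw": 8.5}]}}

```text
time_s: 1.35
ee_pos: [0.2098, 0.535, 0.2308]
eef_rot: [-0.647, 0.763, -0.0, -0.001]
ft_force: [0.1, 0.6, 0.1]
gripper_width: 0.0849
grip_force: 0.0
```

Emit:
{"op": "move_arm", "data": {"motion": [{"tx": 2.2,"ty": -4.5,"tz": 0,"ax": 0,"ay": 0,"az": 0,"claw": 8.5},{"tx": 2.2,"ty": -4.5,"tz": 0,"ax": 0,"ay": 0,"az": 0,"claw": 8.5},{"tx": 2.2,"ty": -4.5,"tz": 0,"ax": 0,"ay": 0,"az": 0,"claw": 8.5},{"tx": 2.2,"ty": -4.5,"tz": 0,"ax": 0,"ay": 0,"az": 0,"claw": 8.5}]}}

```text
time_s: 1.85
ee_pos: [0.3735, 0.4171, 0.2309]
eef_rot: [-0.645, 0.764, 0.0, -0.0]
ft_force: [1.1, -0.7, 0.1]
gripper_width: 0.0852
grip_force: 0.0
```

Emit:
{"op": "move_arm", "data": {"motion": [{"tx": 2.2,"ty": -4.5,"tz": 0,"ax": 0,"ay": 0,"az": 0,"claw": 8.5},{"tx": 2.2,"ty": -4.5,"tz": 0,"ax": 0,"ay": 0,"az": 0,"claw": 8.5},{"tx": 2.2,"ty": -4.5,"tz": 0,"ax": 0,"ay": 0,"az": 0,"claw": 8.5},{"tx": 2.2,"ty": -4.5,"tz": 0,"ax": 0,"ay": 0,"az": 0,"claw": 8.5},{"tx": 0,"ty": 0,"tz": 2,"ax": 0,"ay": 0,"az": 0,"claw": 8.5}]}}

```text
time_s: 2.48
ee_pos: [0.5389, 0.2989, 0.2115]
eef_rot: [-0.643, 0.766, -0.001, 0.001]
ft_force: [-0.7, 0.5, -0.0]
gripper_width: 0.0846
grip_force: 0.0
```

Emit:
{"op": "move_arm", "data": {"motion": [{"tx": -0.1,"ty": 0.3,"tz": 4.5,"ax": 0,"ay": 0,"az": 0,"claw": 8.5},{"tx": 0,"ty": 0,"tz": 4.5,"ax": 0,"ay": 0,"az": 0,"claw": 8.5},{"tx": 0,"ty": 0,"tz": 3,"ax": 0,"ay": 0,"az": 0,"claw": 8.5},{"tx": 0,"ty": 0,"tz": 0,"ax": 0,"ay": 0,"az": 0,"claw": 8.5}]}}

```text
time_s: 2.98
ee_pos: [0.5298, 0.3016, 0.0882]
eef_rot: [-0.645, 0.764, 0.001, -0.003]
ft_force: [-0.0, 1.2, 1.6]
gripper_width: 0.0847
grip_force: 0.0
```

Run:
```python
from h import *
s=cap('side');t=cap('top')
A=cv2.resize(s['color'][60:180,160:300,::-1],None,fx=2.8,fy=2.8,interpolation=cv2.INTER_CUBIC)
B=cv2.resize(t['color'][180:300,80:220,::-1],None,fx=2.8,fy=2.8,interpolation=cv2.INTER_CUBIC)
cv2.imwrite('pics/g1.png',np.hstack([A,B]));print(manip.get_obs()['ee_pos'])
```

```text
[0.53253903 0.30267806 0.09185359]
```

View pics/g1.png

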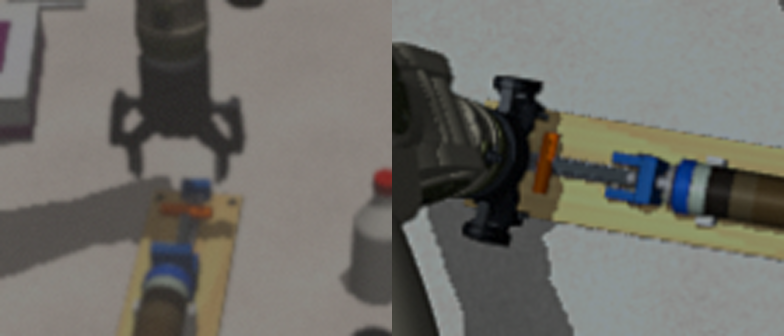

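The fingers straddle the line of the handle, which is at (187,210) in the left crop and (545,163) in the right. They are still about 60 mm too high, so I'm going down to it.

Emit:
{"op": "move_arm", "data": {"motion": [{"tx": 0.2,"ty": -0.2,"tz": 2.5,"ax": 0,"ay": 0,"az": 0,"claw": 8.5},{"tx": 0,"ty": 0,"tz": 2,"ax": 0,"ay": 0,"az": 0,"claw": 8.5},{"tx": 0,"ty": 0,"tz": 2,"ax": 0,"ay": 0,"az": 0,"claw": 8.5},{"tx": 0,"ty": 0,"tz": 0,"ax": 0,"ay": 0,"az": 0,"claw": 8.5},{"tx": 0,"ty": 0,"tz": 0,"ax": 0,"ay": 0,"az": 0,"claw": 8.5}]}}

```text
time_s: 3.7
ee_pos: [0.5352, 0.3008, 0.0282]
eef_rot: [-0.645, 0.764, -0.0, 0.001]
ft_force: [0.6, -0.3, 0.4]
gripper_width: 0.0849
grip_force: 0.0
```

Emit:
{"op": "move_arm", "data": {"motion": [{"tx": 0,"ty": 0,"tz": 0,"ax": 0,"ay": 0,"az": 0,"claw": 5.5},{"tx": 0,"ty": 0,"tz": 0,"ax": 0,"ay": 0,"az": 0,"claw": 5.5},{"tx": 0,"ty": 0,"tz": 0,"ax": 0,"ay": 0,"az": 0,"claw": 5.5},{"tx": 0,"ty": 0,"tz": 0,"ax": 0,"ay": 0,"az": 0,"claw": 5.5}], "force": 35}}

```text
time_s: 4.2
ee_pos: [0.5361, 0.3008, 0.0279]
eef_rot: [-0.644, 0.765, -0.001, 0.002]
ft_force: [3.7, -1.0, 6.0]
gripper_width: 0.0591
grip_force: 40.3
```

Emit:
{"op": "move_arm", "data": {"motion": [{"tx": 0.1,"ty": 0,"tz": -0.5,"ax": 0,"ay": 0,"az": 0,"claw": 5.5},{"tx": 0.1,"ty": 0,"tz": -0.5,"ax": 0,"ay": 0,"az": 0,"claw": 5.5},{"tx": 0.1,"ty": 0,"tz": -0.5,"ax": 0,"ay": 0,"az": 0,"claw": 5.5},{"tx": 0.2,"ty": 0,"tz": -0.5,"ax": 0,"ay": 0,"az": 0,"claw": 5.5},{"tx": 0.2,"ty": 0,"tz": -0.5,"ax": 0,"ay": 0,"az": 0,"claw": 5.5}]}}

```text
time_s: 4.82
ee_pos: [0.5349, 0.2943, 0.0514]
eef_rot: [-0.645, 0.764, -0.0, 0.002]
ft_force: [7.6, 2.1, -5.1]
gripper_width: 0.0594
grip_force: 39.8
```

Emit:
{"op": "move_arm", "data": {"motion": [{"tx": 0,"ty": 0,"tz": 0,"ax": 0,"ay": 0,"az": 0,"claw": 5.5},{"tx": 0,"ty": 0,"tz": 0,"ax": 0,"ay": 0,"az": 0,"claw": 5.5}]}}

```text
time_s: 5.08
ee_pos: [0.5349, 0.2943, 0.0515]
eef_rot: [-0.645, 0.764, -0.0, 0.002]
ft_force: [8.4, 2.4, -3.8]
gripper_width: 0.0593
grip_force: 39.9
```

Run:
```python
from h import *
s=cap('side');t=cap('top')
A=cv2.resize(s['color'][60:180,160:300,::-1],None,fx=2.8,fy=2.8,interpolation=cv2.INTER_CUBIC)
B=cv2.resize(t['color'][180:300,80:220,::-1],None,fx=2.8,fy=2.8,interpolation=cv2.INTER_CUBIC)
cv2.imwrite('pics/g2.png',np.hstack([A,B]));o=manip.get_obs();print(o['ee_pos'],o['ft_force'],o['gripper_width'])
```

```text
[0.53496989 0.29433571 0.05153255] [ 7.2544056   2.15299129 -3.48059638] 0.05913414489701196
```

View pics/g2.png

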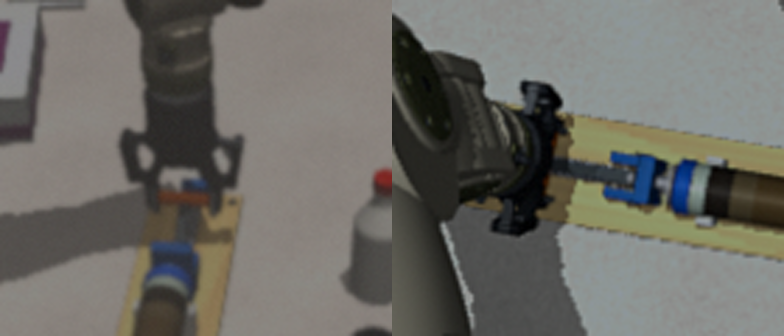

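Emit:
{"op": "move_arm", "data": {"motion": [{"tx": -1.0,"ty": -0.1,"tz": 0,"ax": 0,"ay": 0,"az": 0,"claw": 5.5},{"tx": -1.2,"ty": 0,"tz": 0,"ax": 0,"ay": 0,"az": 0,"claw": 5.5},{"tx": -1.2,"ty": 0,"tz": 0,"ax": 0,"ay": 0,"az": 0,"claw": 5.5},{"tx": -1.2,"ty": 0,"tz": 0,"ax": 0,"ay": 0,"az": 0,"claw": 5.5},{"tx": -0.9,"ty": 0,"tz": 0,"ax": 0,"ay": 0,"az": 0,"claw": 5.5}]}}

```text
time_s: 5.8
ee_pos: [0.5439, 0.3461, 0.0501]
eef_rot: [-0.644, 0.765, -0.002, -0.001]
ft_force: [6.0, -4.6, -4.9]
gripper_width: 0.059
grip_force: 39.7
```

Emit:
{"op": "move_arm", "data": {"motion": [{"tx": -0.3,"ty": 0,"tz": 0,"ax": 0,"ay": 0,"az": 0,"claw": 5.5},{"tx": 0,"ty": 0,"tz": 0,"ax": 0,"ay": 0,"az": 0,"claw": 5.5}]}}

```text
time_s: 6.05
ee_pos: [0.5446, 0.3496, 0.0503]
eef_rot: [-0.645, 0.765, -0.001, -0.0]
ft_force: [5.9, -2.1, -4.1]
gripper_width: 0.059
grip_force: 39.8
```

Emit:
{"op": "move_arm", "data": {"motion": [{"tx": -0.3,"ty": 0,"tz": 0,"ax": 0,"ay": 0,"az": 0,"claw": 5.5},{"tx": 0,"ty": 0,"tz": 0,"ax": 0,"ay": 0,"az": 0,"claw": 5.5}]}}

```text
time_s: 6.3
ee_pos: [0.5449, 0.3517, 0.0501]
eef_rot: [-0.644, 0.765, -0.002, -0.001]
ft_force: [5.1, -4.7, -4.7]
gripper_width: 0.0592
grip_force: 39.8
```

Run:
```python
from h import *
t=cap('top')
h=cv2.cvtColor(t['color'],cv2.COLOR_RGB2HSV);m=cv2.inRange(h,(100,120,50),(125,255,255));m[:,:100]=0;m[:230]=0;m[270:]=0;m[:,265:]=0
n,l,s,ce=cv2.connectedComponentsWithStats(m)
print([(s[i].tolist(),ce[i].round(1).tolist()) for i in range(1,n) if s[i][4]>15]);o=manip.get_obs();print(o['ee_pos'],o['ft_force'])
```

```text
[([135, 231, 18, 18, 167], [145.3, 239.7]), ([180, 237, 9, 19, 103], [183.4, 246.2]), ([239, 243, 14, 27, 266], [246.0, 256.5])]
[0.54490423 0.35174225 0.05011921] [ 6.17941254 -3.67384865 -5.22149939]
```

Emit:
{"op": "move_arm", "data": {"motion": [{"tx": -0.3,"ty": 0,"tz": 0,"ax": 0,"ay": 0,"az": 0,"claw": 5.5},{"tx": -0.3,"ty": 0,"tz": 0,"ax": 0,"ay": 0,"az": 0,"claw": 5.5},{"tx": 0,"ty": 0,"tz": 0,"ax": 0,"ay": 0,"az": 0,"claw": 5.5}]}}

```text
time_s: 6.72
ee_pos: [0.545, 0.3525, 0.0481]
eef_rot: [-0.644, 0.765, -0.004, -0.005]
ft_force: [7.2, -17.0, -7.6]
gripper_width: 0.0591
grip_force: 40.1
```

Emit:
{"op": "move_arm", "data": {"motion": [{"tx": 0.3,"ty": 0,"tz": 0.5,"ax": 0,"ay": 0,"az": 0,"claw": 5.5},{"tx": 0,"ty": 0,"tz": 0.6,"ax": 0,"ay": 0,"az": 0,"claw": 5.5},{"tx": -0.1,"ty": 0,"tz": 0.6,"ax": 0,"ay": 0,"az": 0,"claw": 5.5},{"tx": -0.1,"ty": 0,"tz": 0.2,"ax": 0,"ay": 0,"az": 0,"claw": 5.5},{"tx": 0,"ty": 0,"tz": 0,"ax": 0,"ay": 0,"az": 0,"claw": 5.5}]}}

```text
time_s: 7.35
ee_pos: [0.546, 0.3574, 0.0352]
eef_rot: [-0.644, 0.765, -0.002, 0.001]
ft_force: [0.3, -8.9, 16.3]
gripper_width: 0.0592
grip_force: 43.0
```

Emit:
{"op": "move_arm", "data": {"motion": [{"tx": 0,"ty": 0,"tz": 0,"ax": 0,"ay": 0,"az": 0,"claw": 8.5},{"tx": 0,"ty": 0,"tz": 0,"ax": 0,"ay": 0,"az": 0,"claw": 8.5},{"tx": 0,"ty": 0,"tz": 0,"ax": 0,"ay": 0,"az": 0,"claw": 8.5},{"tx": 0,"ty": 0,"tz": 0,"ax": 0,"ay": 0,"az": 0,"claw": 8.5}]}}

```text
time_s: 7.85
ee_pos: [0.5443, 0.3584, 0.0317]
eef_rot: [-0.645, 0.764, 0.0, -0.0]
ft_force: [-0.3, 0.1, -0.7]
gripper_width: 0.085
grip_force: 0.0
```

Emit:
{"op": "move_arm", "data": {"motion": [{"tx": 0,"ty": 0,"tz": -4.5,"ax": 0,"ay": 0,"az": 0,"claw": 8.5},{"tx": 0,"ty": 0,"tz": -5,"ax": 0,"ay": 0,"az": 0,"claw": 8.5},{"tx": 0,"ty": 0,"tz": -5,"ax": 0,"ay": 0,"az": 0,"claw": 8.5},{"tx": 0,"ty": 0,"tz": 0,"ax": 0,"ay": 0,"az": 0,"claw": 8.5},{"tx": 0,"ty": 0,"tz": 0,"ax": 0,"ay": 0,"az": 0,"claw": 8.5}]}}

```text
time_s: 8.48
ee_pos: [0.5446, 0.3582, 0.1768]
eef_rot: [-0.645, 0.764, 0.0, -0.0]
ft_force: [0.5, -0.2, 0.2]
gripper_width: 0.0848
grip_force: 0.0
```

Run:
```python
from h import *
t=cap('top','t3.png')
h=cv2.cvtColor(t['color'],cv2.COLOR_RGB2HSV);m=cv2.inRange(h,(100,120,50),(125,255,255));m[:,:100]=0;m[:230]=0;m[270:]=0;m[:,265:]=0
n,l,s,ce=cv2.connectedComponentsWithStats(m)
print([(s[i].tolist(),ce[i].round(1).tolist()) for i in range(1,n) if s[i][4]>15]);o=manip.get_obs();print(o['ee_pos'],o['ft_force'])
```

```text
[([107, 230, 4, 10, 16], [108.8, 234.2]), ([135, 231, 18, 18, 167], [145.3, 239.7]), ([180, 237, 9, 19, 102], [183.4, 246.2]), ([239, 243, 14, 27, 265], [246.0, 256.5])]
[0.54412526 0.35793875 0.17582203] [-0.14478408  0.89840441 -0.57970616]
```

View pics/t3.png

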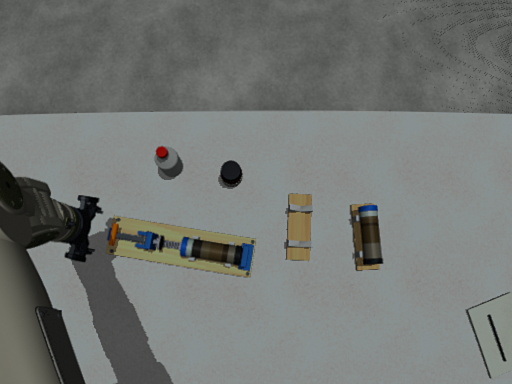

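The head is back near (145,240), the handle is near (114,236) and released, and the core still sits in its notches. I'll check the head's travel numerically.

Run:
```python
from h import *
T=np.load('top0.npy',allow_pickle=True).item();t=cap('top');s=cap('side')
for z in(.06,.088):
    a=plane(T,[[167,243.5]],z);b=plane(t,[[145.3,239.7]],z);print(z,np.linalg.norm(a-b))
S=np.load('side0.npy',allow_pickle=True).item()
for c,cc in((T,'T0'),(t,'t'),(S,'S0'),(s,'s')):
    h=cv2.cvtColor(c['color'],cv2.COLOR_RGB2HSV);m=cv2.inRange(h,(3,150,60),(15,255,255))
    r=(95,215,150,260) if cc[0] in'Tt' else (205,100,255,145)
    k=np.zeros_like(m);k[r[1]:r[3],r[0]:r[2]]=255;m&=k
    q=cv2.findNonZero(m);R=cv2.minAreaRect(q);print(cc,len(q),R,plane(c,[R[0]],.056).round(4))
A=s['color'][95:225,170:270,::-1];cv2.imwrite('pics/s3.png',cv2.resize(A,None,fx=4.5,fy=4.5,interpolation=cv2.INTER_CUBIC))
```

```text
0.06 0.06005525967702849
0.088 0.05844258703643256
T0 82 ((134.48077392578125, 238.09616088867188), (5.295135498046875, 21.96500587463379), 11.309932708740234) [[0.5355 0.3008 0.056 ]]
t 100 ((113.1346206665039, 233.82693481445312), (5.687368392944336, 22.35723876953125), 11.309932708740234) [[0.5474 0.3601 0.056 ]]
S0 47 ((226.00990295410156, 134.40098571777344), (16.219106674194336, 2.587096691131592), 5.710593223571777) [[0.5337 0.3001 0.056 ]]
s 31 ((229.0, 122.0), (2.0, 14.0), 90.0) [[0.5453 0.365  0.056 ]]
```

View pics/s3.png

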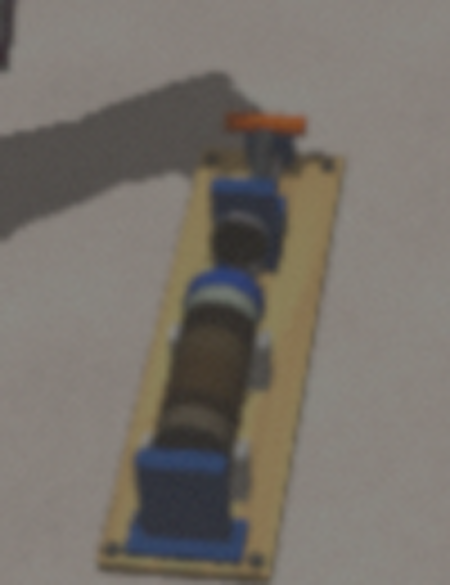

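Head and handle have both moved about 60 mm, so the head is at its rear stop. Next is the core.

Emit:
{"op": "move_arm", "data": {"motion": [{"tx": 5,"ty": -0.1,"tz": 0,"ax": 0,"ay": 0,"az": 0,"claw": 8.5},{"tx": 5.5,"ty": 0,"tz": 0,"ax": 0,"ay": 0,"az": 0,"claw": 8.5},{"tx": 5.5,"ty": 0,"tz": 0,"ax": 0,"ay": 0,"az": 0,"claw": 8.5},{"tx": 5.5,"ty": 0,"tz": 0,"ax": 0,"ay": 0,"az": 0,"claw": 8.5},{"tx": 5.5,"ty": 0,"tz": 0,"ax": 0,"ay": 0,"az": 0,"claw": 8.5}]}}

```text
time_s: 9.25
ee_pos: [0.499, 0.0904, 0.176]
eef_rot: [-0.645, 0.764, 0.001, -0.001]
ft_force: [1.6, -1.0, -0.3]
gripper_width: 0.0847
grip_force: 0.0
```

Emit:
{"op": "move_arm", "data": {"motion": [{"tx": 0,"ty": 0,"tz": 2.5,"ax": 0,"ay": 0,"az": 0,"claw": 8.5},{"tx": 0,"ty": 0,"tz": 2.5,"ax": 0,"ay": 0,"az": 0,"claw": 8.5},{"tx": 0,"ty": 0,"tz": 0,"ax": 0,"ay": 0,"az": 0,"claw": 8.5},{"tx": 0,"ty": 0,"tz": 0,"ax": 0,"ay": 0,"az": 0,"claw": 8.5}]}}

```text
time_s: 9.75
ee_pos: [0.5002, 0.0921, 0.1274]
eef_rot: [-0.645, 0.764, 0.0, -0.0]
ft_force: [1.0, 0.7, -0.1]
gripper_width: 0.0852
grip_force: 0.0
```

Emit:
{"op": "move_arm", "data": {"motion": [{"tx": 0,"ty": 0,"tz": 3.5,"ax": 0,"ay": 0,"az": 0,"claw": 8.5},{"tx": 0,"ty": 0,"tz": 3.5,"ax": 0,"ay": 0,"az": 0,"claw": 8.5},{"tx": 0,"ty": 0,"tz": 2.4,"ax": 0,"ay": 0,"az": 0,"claw": 8.5},{"tx": 0,"ty": 0,"tz": 0,"ax": 0,"ay": 0,"az": 0,"claw": 8.5},{"tx": 0,"ty": 0,"tz": 0,"ax": 0,"ay": 0,"az": 0,"claw": 8.5}]}}

```text
time_s: 10.38
ee_pos: [0.5015, 0.0922, 0.0347]
eef_rot: [-0.645, 0.764, -0.001, 0.001]
ft_force: [0.0, 0.4, 0.5]
gripper_width: 0.0847
grip_force: 0.0
```

Emit:
{"op": "move_arm", "data": {"motion": [{"tx": 0,"ty": 0,"tz": 0,"ax": 0,"ay": 0,"az": 0,"claw": 4.5},{"tx": 0,"ty": 0,"tz": 0,"ax": 0,"ay": 0,"az": 0,"claw": 4.5},{"tx": 0,"ty": 0,"tz": 0,"ax": 0,"ay": 0,"az": 0,"claw": 4.5},{"tx": 0,"ty": 0,"tz": 0,"ax": 0,"ay": 0,"az": 0,"claw": 4.5},{"tx": 0,"ty": 0,"tz": 0,"ax": 0,"ay": 0,"az": 0,"claw": 4.5}], "force": 50}}

```text
time_s: 11.0
ee_pos: [0.5001, 0.0922, 0.0345]
eef_rot: [-0.645, 0.764, 0.0, 0.0]
ft_force: [-4.4, 1.1, 8.0]
gripper_width: 0.049
grip_force: 50.8
```

Emit:
{"op": "move_arm", "data": {"motion": [{"tx": 0,"ty": 0,"tz": -1.5,"ax": 0,"ay": 0,"az": 0,"claw": 4.5},{"tx": 0,"ty": 0,"tz": -2,"ax": 0,"ay": 0,"az": 0,"claw": 4.5},{"tx": 0,"ty": 0,"tz": -2.5,"ax": 0,"ay": 0,"az": 0,"claw": 4.5},{"tx": 0,"ty": 0,"tz": -2.5,"ax": 0,"ay": 0,"az": 0,"claw": 4.5},{"tx": 0,"ty": 0,"tz": -2,"ax": 0,"ay": 0,"az": 0,"claw": 4.5}]}}

```text
time_s: 11.62
ee_pos: [0.5002, 0.0917, 0.1398]
eef_rot: [-0.645, 0.764, -0.0, -0.0]
ft_force: [0.3, 0.4, -4.9]
gripper_width: 0.0486
grip_force: 53.6
```

Emit:
{"op": "move_arm", "data": {"motion": [{"tx": 0,"ty": 0,"tz": -1.5,"ax": 0,"ay": 0,"az": 0,"claw": 4.5},{"tx": 0,"ty": 0,"tz": 0,"ax": 0,"ay": 0,"az": 0,"claw": 4.5},{"tx": 0,"ty": 0,"tz": 0,"ax": 0,"ay": 0,"az": 0,"claw": 4.5}]}}

```text
time_s: 12.0
ee_pos: [0.4998, 0.0919, 0.1526]
eef_rot: [-0.645, 0.764, 0.0, -0.0]
ft_force: [0.1, 0.7, -4.6]
gripper_width: 0.049
grip_force: 53.8
```

Run:
```python
from h import *
s=cap('side');t=cap('top')
A=cv2.resize(s['color'][60:240,130:310,::-1],None,fx=2.2,fy=2.2,interpolation=cv2.INTER_CUBIC)
B=cv2.resize(t['color'][170:350,120:300,::-1],None,fx=2.2,fy=2.2,interpolation=cv2.INTER_CUBIC)
cv2.imwrite('pics/g4.png',np.hstack([A,B]));o=manip.get_obs();print(o['ee_pos'],o['ft_force'],o['ft_torque'],o['gripper_width'])
```

```text
[0.49952757 0.09193107 0.15226881] [ 0.08750106 -0.59231567 -4.37702255] [ 0.0037134  -0.03657336  0.00299287] 0.04891283052287441
```

View pics/g4.png

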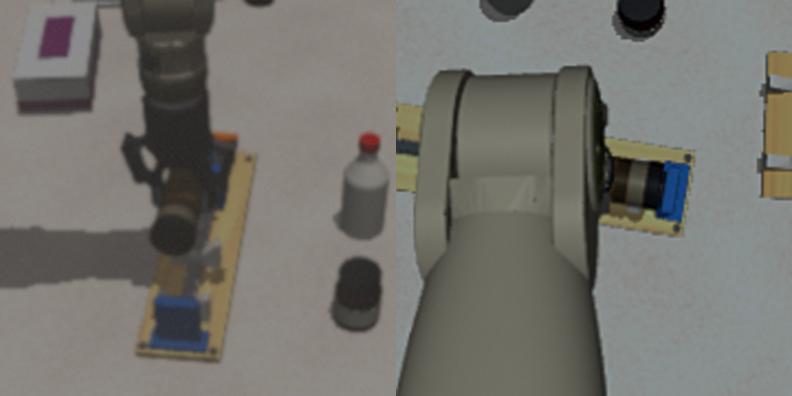

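The core hangs level in the gripper, at (178,215) in the left crop, and is clear of the jaws. I'll refine the cradle pose from the initial pictures.

Run:
```python
from h import *
T=np.load('top0.npy',allow_pickle=True).item();S=np.load('side0.npy',allow_pickle=True).item()
h=cv2.cvtColor(T['color'],cv2.COLOR_RGB2HSV);m=cv2.inRange(h,(10,50,80),(30,255,255))
L=[];R=[]
for y in list(range(196,204))+list(range(214,240))+list(range(250,259)):
    x=np.where(m[y,280:320])[0]+280
    L.append((x.min()-.5,y));R.append((x.max()+.5,y))
for e in(L,R):
    P=plane(T,e,.012);k=np.polyfit(P[:,0],P[:,1],1);r=P[:,1]-np.polyval(k,P[:,0]);print('edge ang',np.degrees(np.arctan(k[0])),'y at .5644',np.polyval(k,.5644),r.std())
ys,xs=[],[]
for x in range(293,307):
    y=np.where(m[188:268,x])[0]+188; ys.append((x,y.min()-.5));xs.append((x,y.max()+.5))
for e in(ys,xs):
    P=plane(T,e,.012);k=np.polyfit(P[:,1],P[:,0],1);print('end x at -.1558',np.polyval(k,-.1558),np.degrees(np.arctan(k[0])))
h=cv2.cvtColor(S['color'],cv2.COLOR_RGB2HSV);m=cv2.inRange(h,(8,50,60),(30,255,255))
E=[]
for x in list(range(211,220))+list(range(230,259))+list(range(270,279)):
    y=np.where(m[240:280,x])[0]+240; E.append((x,y.min()-.5))
P=plane(S,E,.012);k=np.polyfit(P[:,0],P[:,1],1);print('side far edge',np.degrees(np.arctan(k[0])),np.polyval(k,.5644))
# notches: bright low-saturation px in cradle region
h=cv2.cvtColor(T['color'],cv2.COLOR_RGB2HSV);print(h[207:213,296:303,1].tolist());
```

```text
edge ang -3.6074247517731144 y at .5644 -0.12010657467513378 0.0007481574710813151
edge ang -3.993156540799448 y at .5644 -0.18572401769314653 0.000837242542299895
end x at -.1558 0.6623337215192964 0.5272011745962211
end x at -.1558 0.4726748957766544 5.080039192804527
side far edge -2.852996079098871 -0.12116653164281083
[[10, 8, 10, 10, 13, 12, 12], [8, 10, 10, 8, 9, 11, 11], [10, 8, 12, 10, 11, 11, 11], [13, 15, 13, 11, 13, 11, 13], [44, 38, 25, 12, 11, 12, 16], [121, 118, 120, 116, 103, 108, 108]]
```

Emit:
{"op": "move_arm", "data": {"motion": [{"tx": 0,"ty": 0,"tz": 0,"ax": 0,"ay": 0,"az": 0.147,"claw": 4.5},{"tx": 0,"ty": 0,"tz": 0,"ax": 0,"ay": 0,"az": 0.147,"claw": 4.5},{"tx": 0,"ty": 0,"tz": 0,"ax": 0,"ay": 0,"az": 0.147,"claw": 4.5},{"tx": 0,"ty": 0,"tz": 0,"ax": 0,"ay": 0,"az": 0.147,"claw": 4.5},{"tx": 0,"ty": 0,"tz": 0,"ax": 0,"ay": 0,"az": 0.147,"claw": 4.5}]}}

```text
time_s: 12.72
ee_pos: [0.4997, 0.0919, 0.1523]
eef_rot: [-0.325, 0.946, 0.0, -0.001]
ft_force: [-0.3, 0.4, -4.0]
gripper_width: 0.0487
grip_force: 53.7
```

Emit:
{"op": "move_arm", "data": {"motion": [{"tx": 0,"ty": 0,"tz": 0,"ax": 0,"ay": 0,"az": 0.147,"claw": 4.5},{"tx": 0,"ty": 0,"tz": 0,"ax": 0,"ay": 0,"az": 0.147,"claw": 4.5},{"tx": 0,"ty": 0,"tz": 0,"ax": 0,"ay": 0,"az": 0.147,"claw": 4.5},{"tx": 0,"ty": 0,"tz": 0,"ax": 0,"ay": 0,"az": 0.147,"claw": 4.5},{"tx": 0,"ty": 0,"tz": 0,"ax": 0,"ay": 0,"az": 0.147,"claw": 4.5}]}}

```text
time_s: 13.35
ee_pos: [0.4997, 0.0919, 0.1524]
eef_rot: [0.037, 0.999, -0.0, -0.001]
ft_force: [0.1, 0.6, -4.2]
gripper_width: 0.0484
grip_force: 53.7
```

Emit:
{"op": "move_arm", "data": {"motion": [{"tx": -1,"ty": -3,"tz": 0,"ax": 0,"ay": 0,"az": 0,"claw": 4.5},{"tx": -1,"ty": -3,"tz": 0,"ax": 0,"ay": 0,"az": 0,"claw": 4.5},{"tx": -1,"ty": -3,"tz": 0,"ax": 0,"ay": 0,"az": 0,"claw": 4.5},{"tx": -1,"ty": -3,"tz": 0,"ax": 0,"ay": 0,"az": 0,"claw": 4.5}]}}

```text
time_s: 13.85
ee_pos: [0.5316, -0.0313, 0.1523]
eef_rot: [0.034, 0.999, 0.0, -0.001]
ft_force: [0.8, 0.7, -4.9]
gripper_width: 0.0485
grip_force: 53.8
```

Emit:
{"op": "move_arm", "data": {"motion": [{"tx": -1,"ty": -3,"tz": 0,"ax": 0,"ay": 0,"az": 0,"claw": 4.5},{"tx": -1,"ty": -3,"tz": 0,"ax": 0,"ay": 0,"az": 0,"claw": 4.5},{"tx": -1,"ty": -3,"tz": 0,"ax": 0,"ay": 0,"az": 0,"claw": 4.5},{"tx": -1,"ty": -3,"tz": 0,"ax": 0,"ay": 0,"az": 0,"claw": 4.5},{"tx": 0,"ty": 0,"tz": 0,"ax": 0,"ay": 0,"az": 0,"claw": 4.5}]}}

```text
time_s: 14.48
ee_pos: [0.5638, -0.1551, 0.1521]
eef_rot: [0.036, 0.999, 0.0, -0.0]
ft_force: [0.3, -0.0, -5.0]
gripper_width: 0.0489
grip_force: 53.8
```

Emit:
{"op": "move_arm", "data": {"motion": [{"tx": -0.2,"ty": 0.1,"tz": 2.5,"ax": 0,"ay": 0,"az": 0,"claw": 4.5},{"tx": 0,"ty": 0,"tz": 3,"ax": 0,"ay": 0,"az": 0,"claw": 4.5},{"tx": 0,"ty": 0,"tz": 3,"ax": 0,"ay": 0,"az": 0,"claw": 4.5},{"tx": 0,"ty": 0,"tz": 1,"ax": 0,"ay": 0,"az": 0,"claw": 4.5},{"tx": 0,"ty": 0,"tz": 0,"ax": 0,"ay": 0,"az": 0,"claw": 4.5}]}}

```text
time_s: 15.1
ee_pos: [0.565, -0.1514, 0.0576]
eef_rot: [0.034, 0.999, 0.0, -0.001]
ft_force: [-0.1, -0.4, -3.7]
gripper_width: 0.0486
grip_force: 53.8
```

Run:
```python
from h import *
s=cap('side');t=cap('top')
A=cv2.resize(s['color'][190:350,170:310,::-1],None,fx=2.8,fy=2.8,interpolation=cv2.INTER_CUBIC)
B=cv2.resize(t['color'][160:320,250:390,::-1],None,fx=2.8,fy=2.8,interpolation=cv2.INTER_CUBIC)
cv2.imwrite('pics/g5.png',np.hstack([A,B]));o=manip.get_obs();print(o['ee_pos'],o['ft_force'],o['ft_torque'],o['gripper_width'])
```

```text
[ 0.56647248 -0.1521582   0.05934082] [ 0.42409661 -0.29038931 -3.75076415] [-0.04508388 -0.09889125  0.00815148] 0.04895050656488021
```

View pics/g5.png

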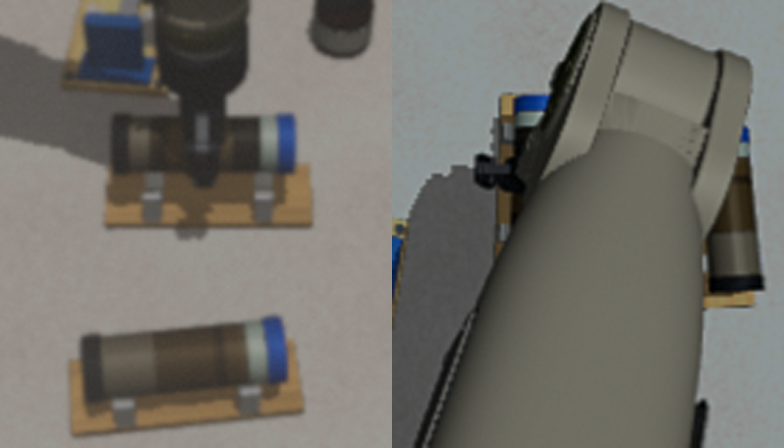

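The core is level above the cradle, spanning x 112–297 over a board spanning 105–313. Its blue cap is on the right, the same way as the other core. Lowering gently.

Emit:
{"op": "move_arm", "data": {"motion": [{"tx": 0,"ty": -0.1,"tz": 1,"ax": 0,"ay": 0,"az": 0,"claw": 4.5},{"tx": 0,"ty": 0,"tz": 0.8,"ax": 0,"ay": 0,"az": 0,"claw": 4.5},{"tx": 0,"ty": 0,"tz": 0.5,"ax": 0,"ay": 0,"az": 0,"claw": 4.5},{"tx": 0,"ty": 0,"tz": 0.3,"ax": 0,"ay": 0,"az": 0,"claw": 4.5},{"tx": 0,"ty": 0,"tz": 0,"ax": 0,"ay": 0,"az": 0,"claw": 4.5}]}}

```text
time_s: 15.82
ee_pos: [0.5656, -0.1531, 0.0321]
eef_rot: [0.034, 0.999, 0.0, -0.0]
ft_force: [0.3, 0.4, -4.0]
gripper_width: 0.0484
grip_force: 53.9
```

Emit:
{"op": "move_arm", "data": {"motion": [{"tx": 0,"ty": 0,"tz": 0.2,"ax": 0,"ay": 0,"az": 0,"claw": 4.5},{"tx": 0,"ty": 0,"tz": 0,"ax": 0,"ay": 0,"az": 0,"claw": 4.5},{"tx": 0,"ty": 0,"tz": 0.1,"ax": 0,"ay": 0,"az": 0,"claw": 4.5},{"tx": 0,"ty": 0,"tz": 0,"ax": 0,"ay": 0,"az": 0,"claw": 4.5}]}}

```text
time_s: 16.32
ee_pos: [0.5663, -0.154, 0.0307]
eef_rot: [0.035, 0.999, -0.001, 0.001]
ft_force: [-2.8, -2.4, 5.4]
gripper_width: 0.0485
grip_force: 55.0
```

Force went from −4 to +5 N, so the core is seated. Releasing slowly and retreating.

Emit:
{"op": "move_arm", "data": {"motion": [{"tx": 0,"ty": 0,"tz": 0,"ax": 0,"ay": 0,"az": 0,"claw": 5.5},{"tx": 0,"ty": 0,"tz": 0,"ax": 0,"ay": 0,"az": 0,"claw": 6.5},{"tx": 0,"ty": 0,"tz": 0,"ax": 0,"ay": 0,"az": 0,"claw": 7.5},{"tx": 0,"ty": 0,"tz": 0,"ax": 0,"ay": 0,"az": 0,"claw": 8.5},{"tx": 0,"ty": 0,"tz": 0,"ax": 0,"ay": 0,"az": 0,"claw": 8.5}]}}

```text
time_s: 16.95
ee_pos: [0.5656, -0.153, 0.0292]
eef_rot: [0.034, 0.999, 0.0, -0.0]
ft_force: [0.4, 1.0, -0.6]
gripper_width: 0.0851
grip_force: 0.0
```

Emit:
{"op": "move_arm", "data": {"motion": [{"tx": 0,"ty": 0,"tz": 0,"ax": 0,"ay": 0,"az": 0,"claw": 8.5},{"tx": 0,"ty": 0,"tz": -3,"ax": 0,"ay": 0,"az": 0,"claw": 8.5},{"tx": 0,"ty": 0,"tz": -5,"ax": 0,"ay": 0,"az": 0,"claw": 8.5},{"tx": 0,"ty": 0,"tz": -5,"ax": 0,"ay": 0,"az": 0,"claw": 8.5},{"tx": 0,"ty": 0,"tz": -4,"ax": 0,"ay": 0,"az": 0,"claw": 8.5}]}}

```text
time_s: 17.58
ee_pos: [0.566, -0.1532, 0.2016]
eef_rot: [0.034, 0.999, -0.0, 0.001]
ft_force: [0.2, 0.3, -0.6]
gripper_width: 0.0853
grip_force: 0.0
```

Emit:
{"op": "move_arm", "data": {"motion": [{"tx": 0,"ty": 5,"tz": 0,"ax": 0,"ay": 0,"az": 0,"claw": 8.5},{"tx": 0,"ty": 5,"tz": 0,"ax": 0,"ay": 0,"az": 0,"claw": 8.5},{"tx": 0,"ty": 5,"tz": 0,"ax": 0,"ay": 0,"az": 0,"claw": 8.5},{"tx": 0,"ty": 5,"tz": 0,"ax": 0,"ay": 0,"az": 0,"claw": 8.5},{"tx": 0,"ty": 0,"tz": 0,"ax": 0,"ay": 0,"az": 0,"claw": 8.5}]}}

```text
time_s: 18.2
ee_pos: [0.5791, 0.0497, 0.1993]
eef_rot: [0.032, 0.999, 0.0, -0.0]
ft_force: [-0.4, -0.1, -0.4]
gripper_width: 0.0849
grip_force: 0.0
```

Run:
```python
from h import *
s=cap('side');t=cap('top')
A=cv2.resize(s['color'][190:350,170:310,::-1],None,fx=2.8,fy=2.8,interpolation=cv2.INTER_CUBIC)
B=cv2.resize(t['color'][160:320,250:390,::-1],None,fx=2.8,fy=2.8,interpolation=cv2.INTER_CUBIC)
cv2.imwrite('pics/g6.png',np.hstack([A,B]));o=manip.get_obs();print(o['ee_pos'],o['ft_force'])
```

```text
[0.57929465 0.04685239 0.19924846] [ 0.0490651   0.03295194 -0.73529506]
```

View pics/g6.png

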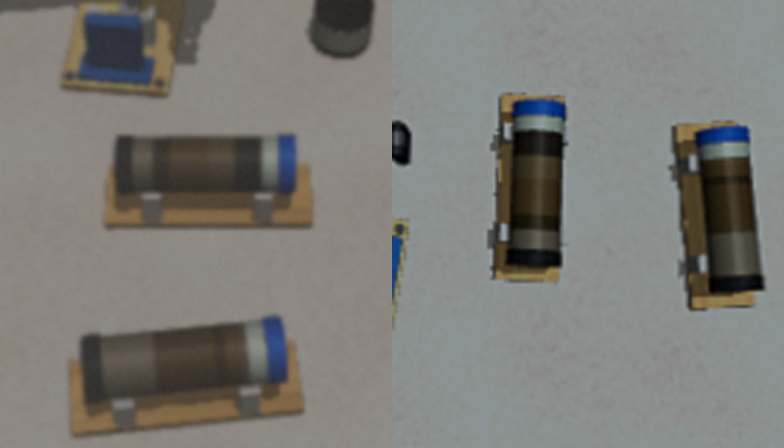

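The core lies in both notches of the cradle, at (205,164) in the left crop and (537,183) in the right. It sits as the other core does, with the blue caps at the same end and the robot clear.

```bash
python3 -c "
from plant import manip;print(manip.hand_in())"
```

```text
the job is handed in; nothing more can be done
None
```

I've handed the job in: the clamp head is back at its rear stop and released, and the core lies in both notches of the empty cradle with its blue cap the same way as the other core, though the hand-in gave no verdict.

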